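Tighten the disc cutter's clamp screw with the hex key

TASK

The brass strip is in the slot of the disc cutter; clamp it. Take the larger T-handle hex key from the wooden block, find the recessed socket of the cutter's clamp screw and let the key drop fully home without forcing it, and only then turn the screw clockwise until it comes up firmly against its stop. Take the key out again, put it back fully into the hole it came from, and leave everything else where it stands.

Things in the scene. Friction and masses are not known exactly. Their poses are not given: they have to be found in the camera images.
- hex_key: larger T-handle hex key, 0.22 to 0.37 kg: steel hexagon, 14 mm over flats, corners along y, its last 3 mm slightly tapered. Origin: centre of the tip; z up the shaft, y along the black bar (90 x 16 mm, 20 high, flat sides facing x), whose centre, the grip, is 105 mm above the tip. A 30 mm collar 75 mm above the tip rests on the block
- small_key: a like but smaller key that does not fit: 10 mm hexagon, 60 x 12 mm bar; same heights and axes. Stands in the other hole; leave it alone
- disc_cutter: jeweller's disc cutter, steel, 112 x 92 mm, plate top 57 mm above the bench, heavy and fixed, six punch bores round one 26 mm centre bore, brass strip out of its front (-x) slot, a 16 mm punch standing 18 mm proud in the bore at (36, 29) mm. Origin under its centre, z up
- socket (a point): on the screw's axis at the centre of the hexagon's mouth, z up: the flat top of the clamp screw's head (24 mm wide), 6 mm below the plate's top inside the centre bore. The socket is 14.9 mm across flats and 12 mm deep below this point. Fixed to the cutter: it does not show how the hexagon is turned
- clamp_screw (a joint): the clamp screw's turn, rad: 0 = tight at its hard stop, negative = loose (-0.95 to -0.6 at the start); grows clockwise seen from above. Runs at about 0.1 N m; at 0.2 to 0.5 N m on the stop it is tight, above about 1.5 N m overtightened. How the hexagon lies at any value differs each time: feel for it. The key drops in within about 0.1 rad of the right angle (every 1.05 rad)
- key_block: wooden block, 140 x 60 x 82 mm high, fixed, with two upright 20 mm through holes that hold the keys, 37 mm either side of the middle along its x. Origin under its centre
- hole_near (a point): mouth of the block's hole at its -x end, the nearer to the robot, centre of the 20 mm hole, 82 mm above the bench. Either key may stand in either hole
- hole_far (a point): the same for the hole at the block's +x end, the farther
- punch_a: loose steel punch, 14 mm wide, 52 mm high, standing in front of the cutter; origin under it
- punch_b: loose steel punch, 12 mm wide, 48 mm high, standing in front of the cutter; origin under it
- ring: small gold ring lying on the bench, 21 mm; origin under its centre

How it is judged (in metres and radians):
On the way, in this order (a step that is already met when the one before it is completed fails the run):
1. the large key stands fully home in the clamp screw's socket while the screw is still loose (0.5 rad or more to go) (z of hex_key in the frame of socket below -0.0095 m and horizontal distance between hex_key and socket below 0.003 m and angle between hex_key's own z axis and vertical below 0.12 rad and value of joint clamp_screw below -0.5 rad), for 0.2 s.
2. the screw is turned up to its stop with the key fully home in it (value of joint clamp_screw above -0.06 rad and z of hex_key in the frame of socket below -0.0085 m and horizontal distance between hex_key and socket below 0.003 m), for 0.1 s.
At the end, for the whole second after the job is handed in: The clamp screw is within 0.08 rad of its stop; the large key is back in the hole it came from, fully down (within 7 mm of where it stood), upright within 0.06 rad and at rest (value of joint clamp_screw above -0.08 rad and distance of hex_key from where it was at the start of the episode below 0.007 m and angle between hex_key's own z axis and vertical below 0.06 rad and linear speed of hex_key below 0.02 m/s); the robot touches nothing.
It fails at once if the screw is turned up while the key is not fully home (more than 3.5 mm short of the socket floor) (velocity of joint clamp_screw above 0.3 rad/s and value of joint clamp_screw above -0.5 rad and z of hex_key in the frame of socket above -0.0085 m).
It fails at once if the key is forced on the screw (over 60 N) while it is not home (contact force between hex_key and clamp_screw above 60 N and z of hex_key in the frame of socket above -0.0085 m).
It fails at once if the key is forced on the cutter's plate (over 30 N) (contact force between hex_key and disc_cutter above 30 N).
It fails at once if the screw is overtightened (over 300 N between key and screw) (contact force between hex_key and clamp_screw above 300 N).
It fails at once if the small key, a punch or the ring is moved by more than 15 mm (distance of any of small_key, punch_a, punch_b, ring from where it was at the start of the episode above 0.015 m).
It also fails if it takes over 67 s, if anything falls off the work surface, if the arm or the gripper's body presses on something with over 40 N, if the wrist force passes 120 N, or if a joint passes its speed limit or range.

ROBOT

A 6-joint arm with a two-finger parallel gripper is mounted at the origin on the work surface; the furniture and walls round the work are solid. World frame = base frame: x ahead of the robot, y to its left, z up, the work surface at z = 0. Lengths are in m, angles in degrees, forces in N, time in s.
With the tool pointing down it reaches from about 0.25 to 0.725 m from the base axis. Payload 9.7 kg.
Tool frame: the origin (TCP) lies between the finger pads; the fingertips stand 19 mm ahead of it and the grasp point (between the pads) is the TCP; z points along the fingers, y is the line along which they close (so a half turn about z gives the same grasp; the last joint's range is limited). The gripper opens to 85 mm and grips with 20 to 120 N. Pads are 22 mm wide; open, the fingers measure 114 mm over their backs; the gripper's body (76 mm by 85 mm) begins 54 mm behind the grasp point. The pads swing forward as they close: fully open they stand 13 mm farther back than shut.
Start: joints at [-65.145, 4.979, 10.078, 95.1, 0, 90], TCP at [0.231, -0.499, 0.25] pointing down, gripper open.
Joint ranges: [-179.16, 179.16], [-48.56, 103.87], [-65.8, 70.77], [-126.05, 130.52], [-82.76, 87.17], [-180, 180]. Speed limits (degrees/s): [127.2, 127.2, 147.25, 180, 180, 180].

INTERFACE

Orientations are given as [roll, pitch, yaw] about the fixed x, y, z axes, in that order (R = Rz(yaw) Ry(pitch) Rx(roll)).
In Python, from workcell import telemetry, camera, calibration, workorder gives the robot as it stands.
- The arm moves only by the tool play_rows, never from a script. Its argument "increments" is a list of rows, each a list of 3 entries, a list of its own where there are three numbers: the shift along the tool's x, y, z in mm, then the turn, a rotation vector about the tool's x, y, z in degrees, then the closure, from 0 (fully open) to 1 (shut). In form: [[[x, y, z], [ax, ay, az], jaw], ...]. A call has 1 to 20 rows; each row is the pose to reach, as a shift and turn from the pose commanded when the call began, along the tool's axes at that moment; what a row does not reach only later rows make up. A row lasts 1/10 s, in which the tool goes at most 50 mm and 8.59 degrees, less where a joint would pass 70% of its speed; a pose out of reach is approached as far as the arm can. A call with a gripper value outside its range is refused whole. The fingers move at their own pace and stop on an object; "grip_force" is the grip in N (left out, the last holds). Time passes only in rows, so rows that repeat a pose let the fingers close. It gives the time, the measured TCP pose, the force, the opening and the grip force at its end, in the units of the state.
- telemetry.get_obs(): the state, without advancing time (a new reading comes with each control period).
- camera(name): name is "side" or "top" or "wrist"; returns (picture, depth): 384x512x3 uint8, red, green, blue; 384x512 float32, m along the optical axis (not along the pixel's ray), 0 where there is no reading.
- calibration(name): a dict with "vertical_fov" (degrees; the focal length in pixels is half the picture's height over the tangent of half this angle, whatever the lens; pixels are square), "cx", "cy" (the principal point, pixels), "rvec" (rotation vector, rad) and "tvec" (3), from world to camera coordinates, as OpenCV has them; the wrist camera has in their place "hand_eye" (4x4, takes a point from camera to tool coordinates, whose origin is the TCP and whose axes are the flange's). Camera axes: x right, y down, z forward; pixel columns grow to the right and rows downward; lengths in m; the calibration is good to about 2 mm. A picture is of the moment at which its call begins: read the wrist's pose just before it. calibration takes no time and is no camera call.
- workorder.job_done(): hands the job in; it is judged then, once.
The state is a dict: "time": time; "q": joint angles; "qd": joint speeds; "joint_efforts": joint torques, N m; "ee_pos": TCP position; "tcp_rot": TCP orientation; "wrist_force": force on the tool from outside, world axes, zero at the start; "torque": the same for the moment, N m; "opening": finger opening in m; "grasp_force": force on a finger pad.
Only numpy, scipy, OpenCV 4.12 (cv2) and the standard library are available. Lean on these libraries where they do the work, as an engineer would, in place of code of your own. Each camera call takes 0.05 s, during which the arm holds its last target. There are 200 camera calls.

## Working session

There is one attempt and no reset: what is moved stays moved. The work goes in short steps, Python scripts to look and compute and a tool call to move; the robot and the scene stay as the last step left them, time stands still between calls to the robot, and variables do not carry over. Pictures are saved under pics/ and viewed, at most 13 in all, crops included, and the job is handed in when it is done.

Besides the shell and the picture viewer there is one more tool, called after "Emit:" as name(argument=value, ...) on one line, values as JSON. play_rows: Moves the arm, as the interface text tells. Its arguments: {"type":"object","properties":{"increments":{"type":"array"},"grip_force":{"type":"number"}},"required":["increments"]}

```bash
mkdir -p pics
cat > h.py <<'E'
import numpy as np,cv2
from scipy.spatial.transform import Rotation as R
from workcell import telemetry,camera,calibration,workorder
def cam(name):
    o=telemetry.get_obs(); im,d=camera(name); c=calibration(name)
    f=192/np.tan(np.radians(c['vertical_fov'])/2)
    if 'hand_eye' in c:
        T=np.eye(4);T[:3,:3]=R.from_euler('xyz',o['tcp_rot'],degrees=True).as_matrix();T[:3,3]=o['ee_pos'];T=T@np.array(c['hand_eye'])
    else:
        M=np.eye(4);M[:3,:3]=R.from_rotvec(np.ravel(c['rvec'])).as_matrix();M[:3,3]=np.ravel(c['tvec']);T=np.linalg.inv(M)
    v,u=np.mgrid[:384,:512]
    P=np.stack([(u-c['cx'])/f*d,(v-c['cy'])/f*d,d],-1)@T[:3,:3].T+T[:3,3]
    return im,d,P,T,f,c
def save(n,im): cv2.imwrite('pics/'+n,cv2.cvtColor(im,cv2.COLOR_RGB2BGR))
E
python3 - <<'E'
from h import *
o=telemetry.get_obs();print(o)
im,d,P,T,f,c=cam('top');np.savez('top.npz',im=im,P=P);save('top.png',cv2.resize(im,(800,600)))
print(T,f,c)
E
```

```text
{'time': 0.0, 'q': array([-6.51454769e+01,  5.01242456e+00,  1.00330641e+01,  9.50977406e+01,
        4.38740248e-04,  9.00008488e+01]), 'qd': array([-0.0246177 , -0.07529759,  0.02412925, -0.00419259, -0.09011393,
        0.0774994 ]), 'joint_efforts': array([-6.40311155e-04, -5.20396614e+01,  4.64791739e+01,  1.66969781e-02,
       -6.81070287e-05,  1.18246302e-05]), 'ee_pos': array([ 0.23109269, -0.49887821,  0.24955788]), 'tcp_rot': array([-1.79922899e+02, -4.37597584e-04,  2.48536736e+01]), 'wrist_force': array([ 0.04703073,  1.34989224, -0.2475716 ]), 'torque': array([-0.03470647,  0.02597117, -0.01937063]), 'grasp_force': 0.0, 'opening': 0.08563536819263666}
[[ 1.94918434e-02 -9.82679975e-01  1.84282756e-01  3.24875754e-01]
 [-9.99809708e-01 -1.90131848e-02  4.36426215e-03  1.81069956e-01]
 [-7.84870918e-04 -1.84332756e-01 -9.82863581e-01  9.35878010e-01]
 [ 0.00000000e+00  0.00000000e+00  0.00000000e+00  1.00000000e+00]] 366.15635055211266 {'vertical_fov': 55.341991963522865, 'cx': 255.55414558204617, 'cy': 190.17181742110992, 'rvec': array([ 2.14358446, -2.10235484,  0.19459252]), 'tvec': array([0.17543762, 0.49520459, 0.85918118])}
```

View pics/top.png

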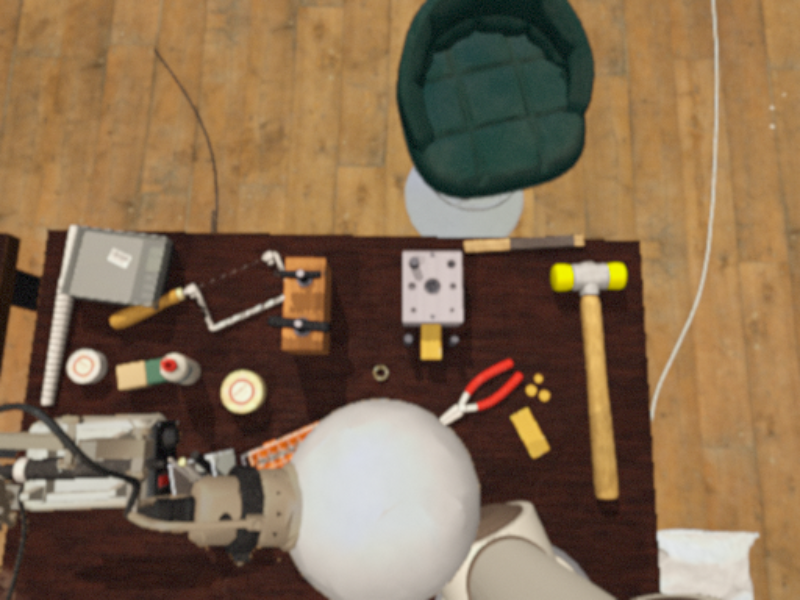

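The large key is in the near hole (300,323), the small one in the far hole (302,275). The cutter's centre bore is at (432,286) and the ring at (380,373). A lamp head covers (380,500).

Run:
```python
from h import *
z=np.load('top.npz');P=z['P'];im=z['im']
for n,(u,v) in dict(big=(300,323),small=(302,275),bore=(432,286),plate=(450,300),lamp=(380,500),lamp2=(380,420),lamp3=(460,500),arm=(225,510),blk=(310,300),ring=(380,380)).items():
    print(n,P[int(v*.64),int(u*.64)].round(3))
# plate region & block region
Z=P[...,2]
for n,(r0,r1,c0,c1),(a,b) in [('plate',(155,212,250,302),(.05,.064)),('block',(160,230,175,215),(.076,.088)),('bars',(160,230,165,225),(.098,.13))]:
    m=np.zeros(Z.shape,bool);m[r0:r1,c0:c1]=1;m&=(Z>a)&(Z<b)
    Q=P[m];print(n,m.sum(),Q[:,2].mean())
    if n=='bars':
        for s in (Q[:,0]<.5*(Q[:,0].min()+Q[:,0].max()),Q[:,0]>=.5*(Q[:,0].min()+Q[:,0].max())):print(cv2.minAreaRect(Q[s][:,:2].astype('f4')*1000))
    print(cv2.minAreaRect(Q[:,:2].astype('f4')*1000))
im2,d2,P2,*_=cam('side');np.savez('side.npz',im=im2,P=P2)
c=im[140:240,160:310];c=cv2.resize(c,(750,500),interpolation=cv2.INTER_CUBIC);save('crop.png',c);save('side.png',cv2.resize(im2,(800,600)))
```

```text
big [0.438 0.326 0.123]
small [0.508 0.328 0.121]
bore [0.512 0.134 0.042]
plate [0.486 0.106 0.059]
lamp [0.244 0.197 0.421]
lamp2 [0.311 0.2   0.386]
lamp3 [0.241 0.126 0.395]
arm [0.234 0.328 0.423]
blk [0.478 0.321 0.08 ]
ring [0.364 0.214 0.003]
plate 1569 0.05776081247324669
((508.1498718261719, 133.92373657226562), (113.11575317382812, 90.95738983154297), 0.977828860282898)
block 1086 0.0828265705918548
((472.9563903808594, 330.5082702636719), (138.24993896484375, 60.55704879760742), 0.7010363340377808)
bars 469 0.12138797112974134
((436.12554931640625, 330.0992736816406), (89.6670150756836, 16.26315689086914), 84.46289825439453)
((509.41937255859375, 330.1064453125), (11.032235145568848, 73.25601959228516), 0.8667568564414978)
((472.4871520996094, 327.384033203125), (89.70050811767578, 89.61041259765625), 85.77564239501953)
```

View pics/crop.png

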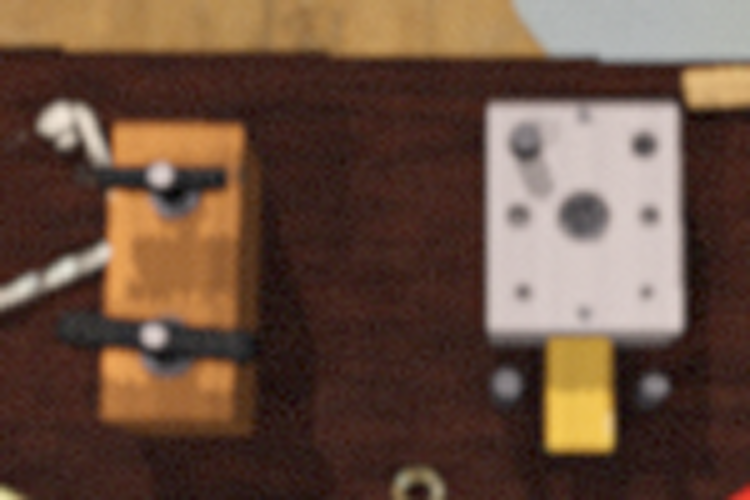

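View pics/side.png

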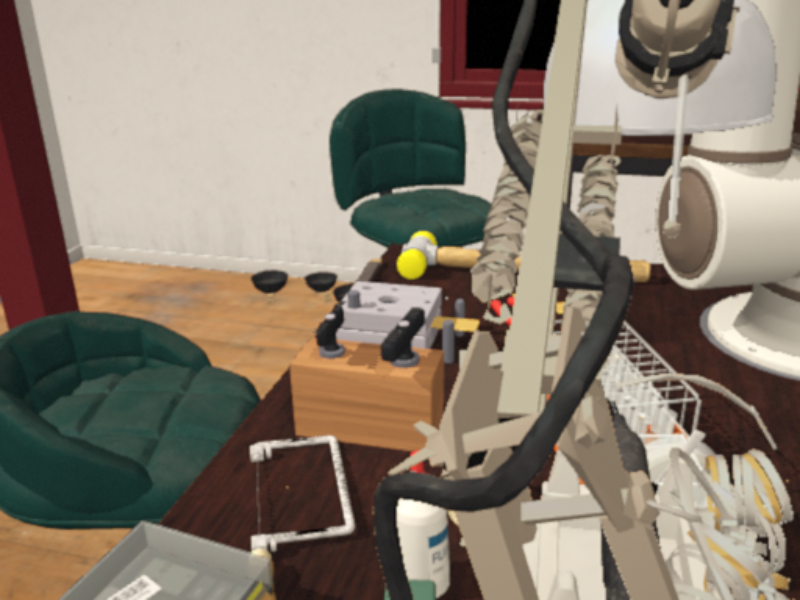

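Run:
```python
from h import *
a=np.radians(-65.145);ur=np.array([np.cos(a),np.sin(a)]);un=np.array([-np.sin(a),np.cos(a)])
A=[];L=[]
for n in('top','side'):
    z=np.load(n+'.npz');Q=z['P'].reshape(-1,3);Q=Q[np.isfinite(Q).all(1)&(np.abs(Q)<1.5).all(1)]
    r=Q[:,:2]@ur;t=Q[:,:2]@un
    m=(abs(t)<.13)&(Q[:,2]>.08)&(r>-.15)&(r<.75)
    S=np.c_[r,Q[:,2],t][m]
    print(n,'arm')
    for r0 in np.arange(-.15,.75,.05):
        k=(S[:,0]>=r0)&(S[:,0]<r0+.05)
        if k.sum()>5: print(round(r0,2),k.sum(),'z',S[k,1].min().round(3),S[k,1].max().round(3),'t',S[k,2].min().round(3),S[k,2].max().round(3))
    m=(Q[:,1]>.06)&(Q[:,0]>-.3)&(Q[:,0]<.6)&(Q[:,2]>.14)&(Q[:,1]<.7)
    S=Q[m];rr=np.hypot(S[:,0],S[:,1]);az=np.degrees(np.arctan2(S[:,1],S[:,0]))
    print(n,'lamp (az, r, z)')
    for a0 in range(0,140,10):
        for r0 in np.arange(0.0,.7,.1):
            k=(az>=a0)&(az<a0+10)&(rr>=r0)&(rr<r0+.1)
            if k.sum()>5: print(a0,round(r0,1),k.sum(),S[k,2].min().round(3),S[k,2].max().round(3))
```

```text
top arm
0.05 7 z 0.174 0.19 t 0.119 0.129
top lamp (az, r, z)
10 0.1 177 0.202 0.451
10 0.2 55 0.141 0.206
20 0.1 1051 0.205 0.442
20 0.2 997 0.141 0.409
20 0.3 1845 0.327 0.936
30 0.1 435 0.22 0.362
30 0.2 1919 0.357 0.421
30 0.3 2982 0.295 0.423
30 0.4 11 0.333 0.353
40 0.1 175 0.187 0.25
40 0.2 1809 0.352 0.423
40 0.3 3172 0.337 0.424
40 0.4 84 0.299 0.41
50 0.1 18 0.172 0.195
50 0.2 585 0.366 0.414
50 0.3 2484 0.354 0.449
50 0.4 2766 0.362 0.492
50 0.5 1365 0.421 0.502
60 0.4 34 0.389 0.448
60 0.5 295 0.14 0.462
60 0.6 383 0.14 0.421
70 0.5 11 0.143 0.164
70 0.6 249 0.14 0.166
side arm
-0.1 1015 z 0.105 0.218 t 0.077 0.13
-0.05 1383 z 0.08 0.392 t 0.062 0.13
0.0 61 z 0.231 0.247 t 0.036 0.075
side lamp (az, r, z)
10 0.1 37 0.212 0.255
10 0.2 80 0.14 0.194
20 0.1 433 0.204 0.265
20 0.2 238 0.14 0.209
30 0.1 2164 0.165 0.393
30 0.2 601 0.141 0.211
30 0.3 125 0.311 0.4
40 0.0 20 0.224 0.232
40 0.1 2481 0.14 0.338
40 0.2 432 0.14 0.209
40 0.3 1730 0.301 0.401
40 0.4 492 0.303 0.359
50 0.1 1116 0.14 0.219
50 0.2 635 0.305 0.4
50 0.3 4078 0.29 0.404
50 0.4 2859 0.235 0.408
60 0.1 35 0.14 0.166
60 0.2 132 0.305 0.335
60 0.3 208 0.305 0.399
60 0.4 228 0.238 0.408
60 0.5 497 0.14 0.413
60 0.6 2586 0.14 0.416
70 0.5 80 0.14 0.163
70 0.6 40 0.151 0.164
```

Run:
```python
from h import *
z=np.load('top.npz');P=z['P']
for u,v in [(490,520),(530,520),(560,560),(500,580),(580,590),(450,590),(530,595)]: print('top',u,v,P[int(v*.64),int(u*.64)].round(3))
z=np.load('side.npz');P=z['P']
for u,v in [(690,200),(660,200),(760,200),(760,170),(790,100),(770,250),(730,330),(760,290),(795,20),(700,60),(600,60),(790,145)]: print('side',u,v,P[int(v*.64),int(u*.64)].round(3))
im,d,Pw,T,f,c=cam('wrist');save('w0.png',im);print(T)
```

```text
top 490 520 [0.19 0.07 0.2 ]
top 530 520 [0.192 0.022 0.208]
top 560 560 [ 0.098 -0.067  0.006]
top 500 580 [0.161 0.081 0.345]
top 580 590 [0.184 0.036 0.449]
top 450 590 [0.11  0.117 0.203]
top 530 595 [0.171 0.069 0.417]
side 690 200 [0.176 0.11  0.194]
side 660 200 [0.201 0.032 0.171]
side 760 200 [0.109 0.118 0.201]
side 760 170 [0.111 0.103 0.23 ]
side 790 100 [0.091 0.078 0.297]
side 770 250 [0.092 0.125 0.149]
side 730 330 [0.099 0.036 0.012]
side 760 290 [0.073 0.024 0.065]
side 795 20 [0.101 0.079 0.375]
side 700 60 [0.208 0.345 0.365]
side 600 60 [0.279 0.283 0.357]
side 790 145 [0.076 0.047 0.246]
[[ 4.20483039e-01 -8.67403253e-01 -2.66093237e-01  2.98446025e-01]
 [-9.07300329e-01 -4.01878193e-01 -1.23693291e-01 -4.66532551e-01]
 [ 3.54893175e-04  2.93437412e-01 -9.55978221e-01  3.74553578e-01]
 [ 0.00000000e+00  0.00000000e+00  0.00000000e+00  1.00000000e+00]]
```

View pics/w0.png

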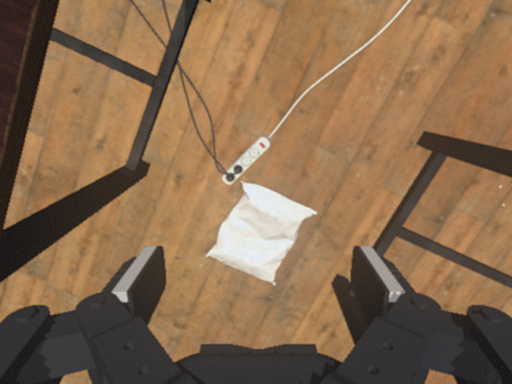

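Emit:
play_rows(increments=[[[0,0,-40],[0,0,0],0],[[0,0,-80],[0,0,0],0],[[0,0,-80],[0,0,0],0],[[0,0,-80],[0,0,0],0]])

```text
time: 0.55
ee_pos: [0.2314, -0.4994, 0.3308]
tcp_rot: [179.9, 0.0, 24.9]
wrist_force: [0.0, -0.3, -1.2]
opening: 0.0855
grasp_force: 0.0
```

Run:
```python
from h import *
o=telemetry.get_obs();print(o['time'],o['q'],o['ee_pos'],o['tcp_rot'])
```

```text
0.55 [-6.51447509e+01  7.74467563e+00  2.22381814e+01  1.04417898e+02
 -2.41955234e-05  8.99999146e+01] [ 0.23135162 -0.49942571  0.33075975] [1.79924392e+02 2.43082093e-05 2.48553345e+01]
```

The wrist view shows only floor, chair legs and a power strip beyond the bench. I'm moving the arm, held high, over the cutter so I can check the socket and the forearm's clearance to the lamp.

Emit:
play_rows(increments=[[[36,-32,0],[0,0,-4],0.5],[[72,-64,0],[0,0,-9],0.5],[[108,-96,0],[0,0,-14],0.5],[[144,-128,0],[0,0,-19],0.5],[[180,-160,0],[0,0,-24],0.5],[[216,-192,0],[0,0,-29],0.5],[[252,-224,0],[0,0,-34],0.5],[[288,-256,0],[0,0,-38],0.5],[[324,-288,0],[0,0,-42],0.5],[[360,-320,0],[0,0,-46],0.5],[[396,-352,0],[0,0,-50],0.5],[[432,-384,0],[0,0,-54],0.5],[[468,-416,0],[0,0,-57],0.5],[[504,-449,0],[0,0,-60],0.5],[[504,-449,0],[0,0,-60],0.5],[[504,-449,0],[0,0,-60],0.5]])

```text
time: 2.15
ee_pos: [0.4996, 0.1211, 0.3282]
tcp_rot: [-179.8, 0.1, 85.0]
wrist_force: [-0.7, 0.1, -0.3]
opening: 0.0427
grasp_force: 0.0
```

Run:
```python
from h import *
o=telemetry.get_obs();print(o['time'],o['q'],o['ee_pos'],o['tcp_rot'],o['opening'])
im,d,P,T,f,c=cam('top');np.savez('top2.npz',im=im,P=P);
imw,d,P,T,f,c=cam('wrist');np.savez('w1.npz',im=imw,P=P,T=T,f=f,cx=c['cx'],cy=c['cy'])
im2,d2,P2,*_=cam('side');np.savez('side2.npz',im=im2,P=P2)
save('a1.png',np.vstack([cv2.resize(np.hstack([im,im2]),(768,288)),cv2.resize(imw,(768,300))[:300]]) )
```

```text
2.15 [ 1.36317564e+01  2.77579429e+00  1.65879003e+01  1.04018628e+02
 -7.01290244e-03  1.08658432e+02] [0.49957272 0.12111899 0.32822349] [-1.79806576e+02  7.27158140e-02  8.49734597e+01] 0.04273974520813213
```

View pics/a1.png

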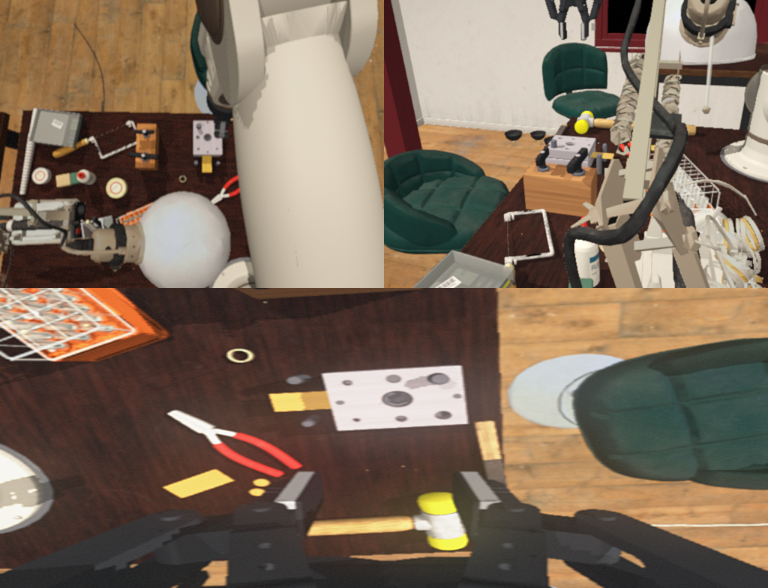

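The socket shows in the wrist view at about (397,398) in the composite, with the cutter's plate around it. The top view shows a bulky forearm, so I'm measuring its profile against the lamp.

Run:
```python
from h import *
a=np.radians(13.63);ur=np.array([np.cos(a),np.sin(a)]);un=np.array([-np.sin(a),np.cos(a)])
for n in ('top2','side2'):
    Q=np.load(n+'.npz')['P'].reshape(-1,3);Q=Q[(abs(Q)<1.5).all(1)]
    r=Q[:,:2]@ur;t=Q[:,:2]@un
    m=(abs(t)<.14)&(Q[:,2]>.2)&(r>-.2)&(r<.8)&(Q[:,2]<.9)
    m&=~((Q[:,1]>.115)&(r<.45)&(Q[:,2]<.43))
    for r0 in np.arange(-.2,.8,.05):
        k=m&(r>=r0)&(r<r0+.05)
        if k.sum()>5:
            s=' | '.join('%.2f:%.3f-%.3f'%(t0,Q[k&(t>=t0)&(t<t0+.04),2].min(),Q[k&(t>=t0)&(t<t0+.04),2].max()) for t0 in np.arange(-.14,.14,.04) if (k&(t>=t0)&(t<t0+.04)).sum()>2)
            print(n,round(r0,2),s)
# lamp top profile at az 37 strip
Q=np.load('top.npz')['P'].reshape(-1,3)
a=np.radians(37.1);ur=np.array([np.cos(a),np.sin(a)]);un=np.array([-np.sin(a),np.cos(a)])
r=Q[:,:2]@ur;t=Q[:,:2]@un
for r0 in np.arange(.1,.5,.03):
    k=(r>=r0)&(r<r0+.03)&(Q[:,2]>.25)&(Q[:,2]<.6)
    print('lamp',round(r0,2),[ (round(t0,2),Q[k&(t>=t0)&(t<t0+.05),2].max().round(3)) for t0 in np.arange(-.15,.15,.05) if (k&(t>=t0)&(t<t0+.05)).any()])
```

```text
top2 0.2 0.02:0.342-0.381 | 0.06:0.356-0.379
top2 0.25 -0.06:0.713-0.729 | -0.02:0.716-0.733 | 0.02:0.329-0.729
top2 0.3 -0.06:0.711-0.741 | -0.02:0.727-0.746 | 0.02:0.662-0.742
top2 0.35 -0.06:0.720-0.751 | -0.02:0.740-0.756 | 0.02:0.677-0.751
top2 0.4 -0.06:0.726-0.771 | -0.02:0.414-0.768 | 0.02:0.683-0.771
top2 0.45 -0.06:0.754-0.775 | -0.02:0.317-0.774 | 0.02:0.358-0.780 | 0.06:0.725-0.752
top2 0.5 0.02:0.390-0.721 | 0.06:0.717-0.748
top2 0.55 0.02:0.591-0.637
side2 -0.0 -0.10:0.208-0.213 | -0.06:0.240-0.245
side2 0.05 -0.10:0.200-0.209 | -0.06:0.201-0.247 | -0.02:0.200-0.246 | 0.02:0.200-0.240
side2 0.45 -0.02:0.313-0.397 | 0.02:0.318-0.397
side2 0.5 -0.06:0.324-0.382 | -0.02:0.313-0.398 | 0.02:0.375-0.397
side2 0.55 -0.06:0.368-0.396 | -0.02:0.325-0.397
lamp 0.1 []
lamp 0.13 [(np.float64(-0.1), np.float64(0.468)), (np.float64(0.0), np.float64(0.286))]
lamp 0.16 [(np.float64(-0.15), np.float64(0.568)), (np.float64(-0.1), np.float64(0.475)), (np.float64(-0.05), np.float64(0.431)), (np.float64(0.0), np.float64(0.281))]
lamp 0.19 [(np.float64(-0.05), np.float64(0.379)), (np.float64
[... 786 characters left out ...]
np.float64(0.405))]
lamp 0.34 [(np.float64(-0.1), np.float64(0.386)), (np.float64(-0.05), np.float64(0.416)), (np.float64(0.0), np.float64(0.418)), (np.float64(0.05), np.float64(0.435)), (np.float64(0.1), np.float64(0.442))]
lamp 0.37 [(np.float64(-0.1), np.float64(0.35)), (np.float64(-0.05), np.float64(0.398)), (np.float64(0.0), np.float64(0.401)), (np.float64(0.05), np.float64(0.424)), (np.float64(0.1), np.float64(0.464))]
lamp 0.4 [(np.float64(0.0), np.float64(0.354)), (np.float64(0.05), np.float64(0.411)), (np.float64(0.1), np.float64(0.462))]
lamp 0.43 [(np.float64(0.1), np.float64(0.446))]
lamp 0.46 [(np.float64(0.1), np.float64(0.454))]
lamp 0.49 [(np.float64(0.1), np.float64(0.439))]
```

Run:
```python
from h import *
a=np.radians(37.1);ur=np.array([np.cos(a),np.sin(a)]);un=np.array([-np.sin(a),np.cos(a)])
for n in('top','side'):
  Q=np.load(n+'.npz')['P'].reshape(-1,3)
  r=Q[:,:2]@ur;t=Q[:,:2]@un
  for r0 in np.arange(.34,.7,.03):
    k=(r>=r0)&(r<r0+.03)&(Q[:,2]>.2)&(Q[:,2]<.7)
    print(n,round(r0,2),[ (round(t0,2),round(Q[k&(t>=t0)&(t<t0+.02),2].min(),3),round(Q[k&(t>=t0)&(t<t0+.02),2].max(),3)) for t0 in np.arange(-.08,.22,.02) if (k&(t>=t0)&(t<t0+.02)).any()])
a=np.radians(13.63);ur=np.array([np.cos(a),np.sin(a)]);un=np.array([-np.sin(a),np.cos(a)])
Q=np.load('top2.npz')['P'].reshape(-1,3);r=Q[:,:2]@ur;t=Q[:,:2]@un
k=(Q[:,2]>.4)&(Q[:,2]<.85)&(r>.42)&(r<.75);print('wrist extents')
for z0 in np.arange(.4,.85,.04):
  m=k&(Q[:,2]>=z0)&(Q[:,2]<z0+.04)
  if m.any():print(round(z0,2),m.sum(),'r',r[m].min().round(3),r[m].max().round(3),'t',t[m].min().round(3),t[m].max().round(3))
# socket / cutter from wrist
z=np.load('w1.npz');P=z['P'];Z=P[...,2]
m=(Z>.052)&(Z<.062)&(P[...,0]>.43)&(P[...,0]<.6)&(P[...,1]>.07)&(P[...,1]<.2)
print(P[m][:,2].mean(),cv2.minAreaRect(P[m][:,:2].astype('f4')*1000))
# centre bore: pixels below plate within 25mm of nominal
g=(Z<.054)&(Z>.03)&(np.hypot(P[...,0]-.508,P[...,1]-.133)<.02)
print('bore',g.sum(),cv2.minEnclosingCircle(P[g][:,:2].astype('f4')*1000),np.median(P[g],0))
v,u=np.where(g);print(u.min(),u.max(),v.min(),v.max())
c=z['im'][max(v.mean().astype(int)-40,0):v.mean().astype(int)+40,int(u.mean())-50:int(u.mean())+50];save('sock.png',cv2.resize(c,(700,560),interpolation=cv2.INTER_CUBIC));print(int(u.mean())-50,int(v.mean())-40)
```

```text
top 0.34 [(np.float64(-0.08), np.float64(0.328), np.float64(0.373)), (np.float64(-0.06), np.float64(0.335), np.float64(0.397)), (np.float64(-0.04), np.float64(0.374), np.float64(0.408)), (np.float64(-0.02), np.float64(0.391), np.float64(0.416)), (np.float64(0.0), np.float64(0.397), np.float64(0.417)), (np.float64(0.02), np.float64(0.398), np.float64(0.418)), (np.float64(0.04), np.float64(0.392), np.float64(0.415)), (np.float64(0.06), np.float64(0.39), np.float64(0.409)), (np.float64(0.08), np.float64(0.396), np.float64(0.435)), (np.float64(0.1), np.float64(0.397), np.float64(0.442)), (np.float64(0.12), np.float64(0.368), np.float64(0.424)), (np.float64(0.14), np.float64(0.375), np.float64(0.42))]
top 0.37 [(np.float64(-0.06), np.float64(0.295), np.float64(0.373)), (np.float64(-0.04), np.float64(0.295), np.float64(0.388)), (np.float64(-0.02), np.float64(0.296), np.float64(0.398)), (np.float64(0.0), np.float64(0.349), np.float64(0.401)), (np.float64(0.02), np.float64(0.344), np.float64(0.4)), (np.float64(0.04), np.float64(0.305), np.float64(0.398)), (np.float64(0.06), np.float64(0.304)
[... 3663 characters left out ...]
.52 []
side 0.55 []
side 0.58 []
side 0.61 []
side 0.64 []
side 0.67 []
wrist extents
0.4 364 r 0.448 0.5 t 0.0 0.032
0.44 395 r 0.42 0.526 t -0.004 0.418
0.48 330 r 0.42 0.527 t 0.003 0.396
0.52 142 r 0.47 0.532 t 0.009 0.041
0.56 340 r 0.464 0.557 t 0.019 0.047
0.6 1020 r 0.466 0.559 t 0.032 0.047
0.64 43 r 0.459 0.545 t 0.041 0.05
0.68 1098 r 0.42 0.521 t 0.047 0.06
0.72 10613 r 0.42 0.521 t -0.052 0.061
0.76 12572 r 0.421 0.49 t -0.051 0.056
0.05829136375865262 ((497.11553955078125, 135.2562255859375), (132.30560302734375, 92.56768798828125), 1.0943118333816528)
bore 334 ((507.2781982421875, 134.735595703125), 13.144512176513672) [0.50724755 0.13414213 0.05088227]
254 274 132 152
213 101
```

View pics/sock.png

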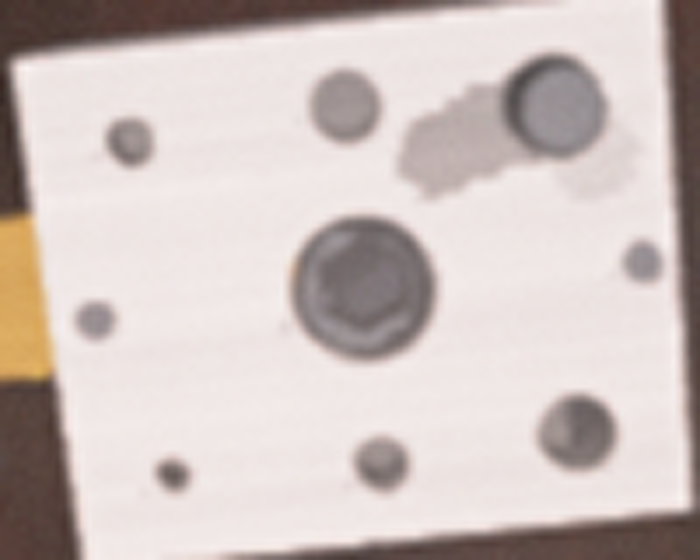

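The socket hexagon shows corners close to straight up and down in the crop (about (362,237) and (364,333)), so corners along world y within a few degrees, much like the key's bar. Lamp clearance is about 6 cm. Next move is above the key.

Emit:
play_rows(increments=[[[20,-8,0],[0,0,-8.5],0.5],[[41,-16,0],[0,0,-17],0.5],[[61,-24,0],[0,0,-25.5],0.5],[[81,-33,0],[0,0,-34],0.5],[[101,-41,0],[0,0,-42.5],0.5],[[122,-49,0],[0,0,-51],0.5],[[142,-57,0],[0,0,-59.5],0.5],[[162,-65,0],[0,0,-68],0.5],[[182,-73,0],[0,0,-76.5],0.5],[[203,-82,0],[0,0,-85],0.5]])

```text
time: 3.3
ee_pos: [0.4364, 0.3291, 0.3307]
tcp_rot: [180.0, 0.0, 170.1]
wrist_force: [0.8, -0.9, 0.8]
opening: 0.0425
grasp_force: 0.0
```

Emit:
play_rows(increments=[[[0,0,0],[0,0,-8.5],0.5],[[0,0,0],[0,0,-17],0.5],[[0,0,0],[0,0,-25.5],0.5],[[0,0,0],[0,0,-34],0.5],[[0,0,0],[0,0,-42.5],0.5],[[0,0,0],[0,0,-51],0.5],[[0,0,0],[0,0,-59.5],0.5],[[0,0,0],[0,0,-68],0.5],[[0,0,0],[0,0,-76.5],0.5],[[0,0,0],[0,0,-85],0.5],[[0,0,0],[0,0,-93.5],0.5],[[0,0,0],[0,0,-94.5],0.5],[[0,0,0],[0,0,-94.5],0.5]])

```text
time: 4.6
ee_pos: [0.4365, 0.3288, 0.3306]
tcp_rot: [-180.0, 0.0, -95.9]
wrist_force: [-0.1, 0.0, 0.3]
opening: 0.0426
grasp_force: 0.0
```

Run:
```python
from h import *
o=telemetry.get_obs();print(o['time'],o['q'],o['ee_pos'],o['tcp_rot'],o['wrist_force'],o['opening'])
im,d,P,T,f,c=cam('wrist');np.savez('w2.npz',im=im,P=P);save('w2.png',im)
Z=P[...,2]
for x0,x1 in((.41,.465),(.485,.535)):
    m=(Z>.112)&(Z<.13)&(P[...,0]>x0)&(P[...,0]<x1)&(P[...,1]>.26)&(P[...,1]<.40)
    print(m.sum(),P[m].mean(0),cv2.minAreaRect(P[m][:,:2].astype('f4')*1000))
m=(Z>.076)&(Z<.088)&(abs(P[...,0]-.47)<.1)&(abs(P[...,1]-.33)<.06)
print(cv2.minAreaRect(P[m][:,:2].astype('f4')*1000))
```

```text
4.6 [ 3.69878853e+01  7.22318965e+00  2.16409704e+01  1.04385630e+02
 -2.01671473e-03 -4.70884884e+01] [0.43654843 0.32880642 0.33060542] [-1.79975080e+02  2.04130482e-02 -9.59236225e+01] [-0.07295059  0.00904603  0.28227694] 0.04259469953485738
1190 [0.43589175 0.32880735 0.12247336] ((436.4853820800781, 331.17218017578125), (89.06473541259766, 15.898093223571777), 84.49276733398438)
701 [0.50897166 0.33138667 0.12196853] ((510.08892822265625, 332.63153076171875), (12.448186874389648, 74.87618255615234), 0.7832725048065186)
((473.3797607421875, 332.1746826171875), (140.1407928466797, 60.548301696777344), 0.8340280055999756)
```

View pics/w2.png

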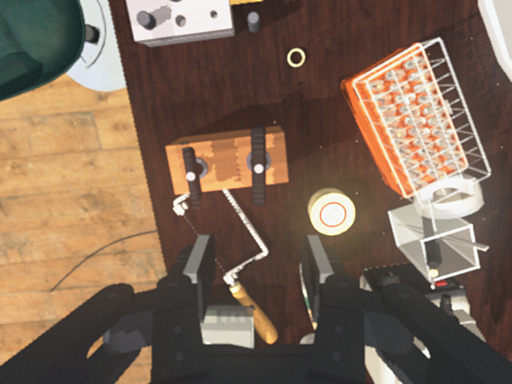

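The wrist view shows the large key's bar at (259,165) on the right and the small one at (193,170), with the fingers either side below. The measured pose agrees with the top camera. Descending and gripping.

Emit:
play_rows(increments=[[[-2,0,40],[0,0,-0.4],0.5],[[-2,0,80],[0,0,-0.4],0.5],[[-2,0,120],[0,0,-0.4],0.5],[[-2,0,155],[0,0,-0.4],0.5],[[-2,0,185],[0,0,-0.4],0.5],[[-2,0,205],[0,0,-0.4],0.5],[[-2,0,216],[0,0,-0.4],0.5],[[-2,0,216],[0,0,-0.4],0.5],[[-2,0,216],[0,0,-0.4],0.5]], grip_force=60)

```text
time: 5.55
ee_pos: [0.4369, 0.3319, 0.1154]
tcp_rot: [-180.0, 0.0, -95.3]
wrist_force: [-0.5, -0.3, -0.4]
opening: 0.0427
grasp_force: 0.0
```

Emit:
play_rows(increments=[[[0,0,0],[0,0,0],1],[[0,0,0],[0,0,0],1],[[0,0,0],[0,0,0],1],[[0,0,0],[0,0,0],1],[[0,0,0],[0,0,0],1],[[0,0,0],[0,0,0],1],[[0,0,0],[0,0,0],1],[[0,0,0],[0,0,0],1]])

```text
time: 6.35
ee_pos: [0.4369, 0.3321, 0.1156]
tcp_rot: [-179.9, 0.1, -95.3]
wrist_force: [-1.2, -0.9, 5.1]
opening: 0.015
grasp_force: 59.0
```

Emit:
play_rows(increments=[[[0,0,-15],[0,0,0],1],[[0,0,-35],[0,0,0],1],[[0,0,-65],[0,0,0],1],[[0,0,-95],[0,0,0],1],[[0,0,-110],[0,0,0],1],[[0,0,-110],[0,0,0],1],[[0,0,-110],[0,0,0],1]])

```text
time: 7.05
ee_pos: [0.4365, 0.3317, 0.224]
tcp_rot: [180.0, -0.0, -95.2]
wrist_force: [1.0, 0.3, -4.3]
opening: 0.0147
grasp_force: 59.3
```

Run:
```python
from h import *
o=telemetry.get_obs();print(o['ee_pos'],o['tcp_rot'],o['wrist_force'],o['torque'],o['opening'])
im,d,P,T,f,c=cam('side');Q=P.reshape(-1,3)
m=(Q[:,2]>.1)&(Q[:,2]<.26)&(abs(Q[:,0]-.437)<.08)&(abs(Q[:,1]-.332)<.06)
print(m.sum()); save('s3.png',im[60:300,100:420])
im,d,P,T,f,c=cam('wrist');Z=P[...,2]
m=(Z>.205)&(Z<.245)&(abs(P[...,0]-.437)<.05)&(abs(P[...,1]-.332)<.07)
print(m.sum(),P[m].mean(0),cv2.minAreaRect(P[m][:,:2].astype('f4')*1000),P[m].min(0),P[m].max(0));save('w3.png',im)
```

```text
[0.43649639 0.33170994 0.22404077] [ 1.79990625e+02 -8.44581293e-03 -9.52499043e+01] [ 0.98660671  0.31701799 -4.26777856] [ 0.03450123 -0.00620732 -0.01201147] 0.014685254396669553
2332
9245 [0.43512982 0.32354177 0.23039928] ((436.47796630859375, 329.0162658691406), (84.54426574707031, 40.77219009399414), 68.54177856445312) [0.41433437 0.28604364 0.20812375] [0.45641851 0.372748   0.2449455 ]
```

View pics/w3.png

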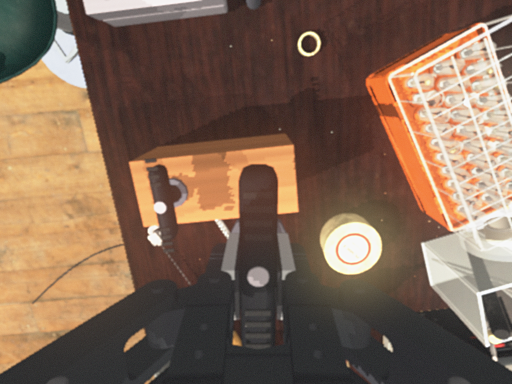

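The key hangs straight in the gripper, its shaft centre at (258,277), clear of the block.

Run:
```python
from h import *
o=telemetry.get_obs();im,d,P,T,f,c=cam('wrist')
for u,v in((258,277),(256,276),(260,278)): print(P[v,u])
n=np.array([(258-c['cx'])/f,(277-c['cy'])/f,1]);w=T[:3,:3]@n;s=(.2305+.0-T[2,3])/w[2];print(T[:3,3]+s*w,o['ee_pos'])
# socket hexagon angle from earlier picture w1
z=np.load('w1.npz');g=cv2.cvtColor(z['im'],cv2.COLOR_RGB2GRAY);T=z['T']
# rectify at z=.051, 0.1 mm/px 30mm
N=300;yy,xx=np.mgrid[:N,:N];X=.5073+(xx-N/2)*1e-4;Y=.1345-(yy-N/2)*1e-4
W=np.stack([X,Y,np.full_like(X,.051)],-1);C=(W-T[:3,3])@T[:3,:3]
f=float(z['f']);u=C[...,0]/C[...,2]*f+z['cx'];v=C[...,1]/C[...,2]*f+z['cy']
r=cv2.remap(g,u.astype('f4'),v.astype('f4'),cv2.INTER_CUBIC);r=cv2.normalize(r,None,0,255,cv2.NORM_MINMAX)
r=np.clip(r.astype(float)*2,0,255).astype('u1')
save('rect.png',cv2.cvtColor(cv2.resize(r,(600,600)),cv2.COLOR_GRAY2RGB))
```

```text
[0.43557496 0.33193483 0.23041502]
[0.43628374 0.33050499 0.23182179]
[0.4347629  0.33230728 0.2307083 ]
[0.43557026 0.33188165 0.2305    ] [0.43614877 0.33146284 0.22295039]
```

View pics/rect.png

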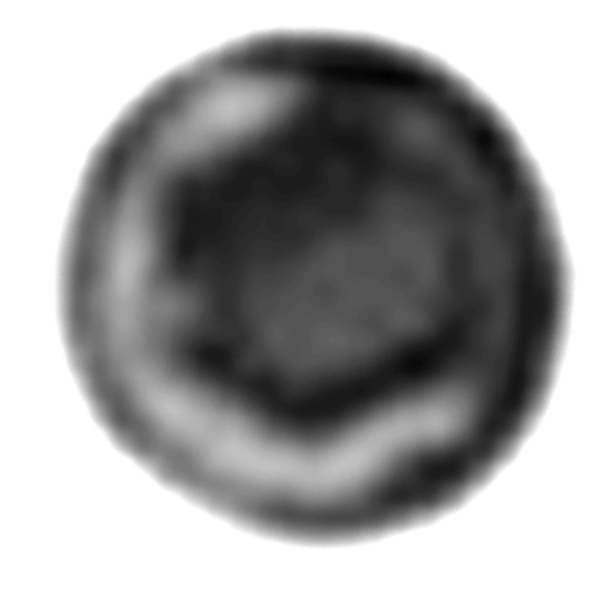

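The rectified view shows the hexagon's mouth with corners at about (310,95) and (313,437): centre near x 0.508, y 0.136, corners along world y within about 3 degrees.

Emit:
play_rows(increments=[[[19,-9,0],[0,0,-1],1],[[45,-21,0],[0,0,-2],1],[[80,-38,0],[0,0,-3],1],[[115,-54,0],[0,0,-4],1],[[150,-71,0],[0,0,-5],1],[[175,-83,0],[0,0,-5.2],1],[[189,-89,0],[0,0,-5.2],1],[[189,-89,10],[0,0,-5.2],1],[[189,-89,20],[0,0,-5.2],1],[[189,-89,30],[0,0,-5.2],1],[[189,-89,30],[0,0,-5.2],1],[[189,-89,30],[0,0,-5.2],1]])

```text
time: 8.4
ee_pos: [0.5074, 0.136, 0.1939]
tcp_rot: [180.0, -0.0, -90.0]
wrist_force: [0.3, -0.3, -3.6]
opening: 0.0148
grasp_force: 59.2
```

Run:
```python
from h import *
o=telemetry.get_obs();print(o['time'],o['ee_pos'],o['tcp_rot'],o['wrist_force'],o['torque'])
im,d,P,T,f,c=cam('wrist');
c=im[60:360,90:430];save('w4.png',cv2.resize(c,(680,600)))
Z=P[...,2]
m=(Z>.052)&(Z<.064)&(P[...,0]>.43)&(P[...,0]<.6)&(P[...,1]>.07)&(P[...,1]<.2)
print(m.sum(),P[m].min(0),P[m].max(0))
```

```text
8.4 [0.50741299 0.13603103 0.19390998] [ 1.79954994e+02 -9.00371159e-03 -8.99780832e+01] [ 0.33331712 -0.33868689 -3.62187878] [ 0.01843779  0.05223006 -0.00245176]
10205 [0.43005913 0.08928446 0.05205462] [0.5647943  0.18335013 0.06398734]
```

View pics/w4.png

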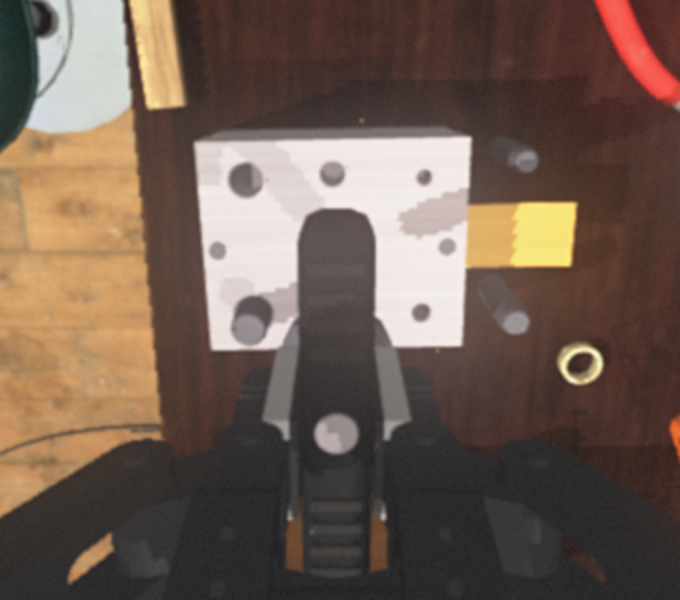

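The view shows the bar lying along the plate with the shaft over the centre bore; punches and ring are undisturbed. Lowering slowly.

Emit:
play_rows(increments=[[[0,0,10],[0,0,0],1],[[0,0,20],[0,0,0],1],[[0,0,26],[0,0,0],1],[[0,0,29],[0,0,0],1],[[0,0,31],[0,0,0],1],[[0,0,31],[0,0,0],1]])

```text
time: 9.05
ee_pos: [0.5078, 0.1353, 0.1631]
tcp_rot: [180.0, -0.0, -90.0]
wrist_force: [-0.7, 0.2, -2.9]
opening: 0.0148
grasp_force: 59.2
```

Emit:
play_rows(increments=[[[0,0,1],[0,0,0],1],[[0,0,2],[0,0,0],1],[[0,0,3],[0,0,0],1],[[0,0,4],[0,0,0],1],[[0,0,4],[0,0,0],1]])

```text
time: 9.55
ee_pos: [0.5079, 0.1354, 0.1593]
tcp_rot: [-180.0, 0.0, -90.0]
wrist_force: [0.8, 0.7, -2.4]
opening: 0.0147
grasp_force: 59.4
```

Emit:
play_rows(increments=[[[0,0,1],[0,0,0],1],[[0,0,2],[0,0,0],1],[[0,0,2],[0,0,0],1]])

```text
time: 9.85
ee_pos: [0.508, 0.1356, 0.1572]
tcp_rot: [-180.0, 0.0, -90.0]
wrist_force: [0.9, 1.3, -3.0]
opening: 0.0147
grasp_force: 59.3
```

Emit:
play_rows(increments=[[[0,0,1],[0,0,0],1],[[0,0,1],[0,0,0],1]])

```text
time: 10.05
ee_pos: [0.508, 0.1355, 0.1562]
tcp_rot: [-180.0, 0.0, -90.0]
wrist_force: [1.5, 2.3, -3.0]
opening: 0.015
grasp_force: 59.2
```

Emit:
play_rows(increments=[[[0,-0.2,1],[0,0,0],1],[[0,-0.3,2],[0,0,0],1],[[0,-0.3,2],[0,0,0],1]])

```text
time: 10.35
ee_pos: [0.5082, 0.1355, 0.1541]
tcp_rot: [180.0, 0.0, -90.0]
wrist_force: [1.5, 1.9, -5.0]
opening: 0.0151
grasp_force: 59.2
```

Emit:
play_rows(increments=[[[0,0,1],[0,0,0],1],[[0,0,2],[0,0,0],1],[[0,0,2],[0,0,0],1]])

```text
time: 10.65
ee_pos: [0.5082, 0.1354, 0.1521]
tcp_rot: [180.0, 0.0, -90.0]
wrist_force: [1.2, 2.9, -5.0]
opening: 0.015
grasp_force: 59.2
```

Emit:
play_rows(increments=[[[-0.3,0,1],[0,0,0],1],[[-0.4,0,2],[0,0,0],1],[[-0.4,0,3],[0,0,0],1],[[-0.4,0,3],[0,0,0],1]])

```text
time: 11.05
ee_pos: [0.5081, 0.1358, 0.1491]
tcp_rot: [180.0, -0.0, -90.0]
wrist_force: [1.1, 3.3, -3.6]
opening: 0.0149
grasp_force: 59.2
```

Emit:
play_rows(increments=[[[0,0,0.7],[0,0,0],1],[[0,0,1.4],[0,0,0],1],[[0,0,1.4],[0,0,0],1]])

```text
time: 11.35
ee_pos: [0.5081, 0.1358, 0.1478]
tcp_rot: [180.0, -0.0, -90.0]
wrist_force: [1.7, 1.9, -4.5]
opening: 0.0148
grasp_force: 59.2
```

Run:
```python
from h import *
o=telemetry.get_obs();print(o['time'],o['q'],o['ee_pos'],o['tcp_rot'],o['wrist_force'],o['torque'])
```

```text
11.35 [ 1.49590988e+01  8.73784236e-01 -5.52921120e+00  8.36030091e+01
  8.19748022e-04 -7.49957465e+01] [0.50812777 0.13576766 0.14776893] [ 1.79993988e+02 -7.62711526e-04 -9.00451548e+01] [ 1.73225155  1.91272322 -4.54615021] [ 0.623197   -0.45874155 -0.09099871]
```

Emit:
play_rows(increments=[[[-0.2,-0.1,0.4],[0,0,0],1],[[-0.2,-0.1,0.6],[0,0,2],1],[[-0.2,-0.1,0.6],[0,0,4],1],[[-0.2,-0.1,0.6],[0,0,6],1],[[-0.2,-0.1,0.6],[0,0,8],1],[[-0.2,-0.1,0.6],[0,0,10],1],[[-0.2,-0.1,0.6],[0,0,10],1]], grip_force=90)

```text
time: 12.05
ee_pos: [0.5085, 0.1361, 0.1477]
tcp_rot: [-180.0, 0.0, -100.1]
wrist_force: [1.9, 2.1, 0.7]
opening: 0.0143
grasp_force: 91.1
```

Run:
```python
from h import *
o=telemetry.get_obs();print(o['time'],o['q'],o['ee_pos'],o['tcp_rot'],o['wrist_force'],o['torque'])
```

```text
12.05 [ 1.49798226e+01  8.75323601e-01 -5.53243186e+00  8.35420096e+01
  1.45449503e-03 -6.49521031e+01] [0.50847606 0.13606083 0.14772574] [-1.79955105e+02  2.25859632e-02 -1.00068065e+02] [1.87902501 2.13487391 0.69225778] [ 0.69656348 -0.42296101  0.16580204]
```

Emit:
play_rows(increments=[[[-0.2,0,0],[0,0,3],1],[[-0.2,0,0],[0,0,6],1],[[-0.2,0,0],[0,0,9],1],[[-0.2,0,0],[0,0,12],1],[[-0.2,0,0],[0,0,15],1],[[-0.2,0,0],[0,0,18],1],[[-0.2,0,0],[0,0,18],1]])

```text
time: 12.75
ee_pos: [0.5087, 0.1361, 0.1477]
tcp_rot: [-179.9, 0.0, -118.0]
wrist_force: [2.3, 1.3, 0.7]
opening: 0.0143
grasp_force: 91.3
```

```bash
cat > s.py <<'E'
from h import *
o=telemetry.get_obs();print(o['time'],o['ee_pos'].round(4),o['tcp_rot'].round(2),o['wrist_force'].round(2),o['torque'].round(3))
E
python3 s.py
```

```text
12.75 [0.5087 0.1361 0.1477] [-1.7994e+02  2.0000e-02 -1.1804e+02] [2.27 1.3  0.73] [ 0.335 -0.582  0.111]
```

Emit:
play_rows(increments=[[[0,0,0],[0,0,2],1],[[0,0,0],[0,0,4],1],[[0,0,0],[0,0,4],1]])

```text
time: 13.05
ee_pos: [0.5086, 0.1361, 0.1477]
tcp_rot: [-179.9, 0.0, -122.0]
wrist_force: [2.3, 0.8, 2.3]
opening: 0.0144
grasp_force: 91.4
```

```bash
python3 s.py
```

```text
13.05 [0.5086 0.1361 0.1477] [-1.7994e+02  2.0000e-02 -1.2196e+02] [2.33 0.82 2.29] [ 0.283 -0.676  0.057]
```

Emit:
play_rows(increments=[[[0,0,0],[0,0,2],1],[[0,0,0],[0,0,4],1],[[0,0,0],[0,0,4],1]])

```text
time: 13.35
ee_pos: [0.5087, 0.1361, 0.1477]
tcp_rot: [-179.9, 0.0, -126.0]
wrist_force: [3.5, 0.8, 1.9]
opening: 0.0143
grasp_force: 91.5
```

```bash
python3 s.py
```

```text
13.35 [0.5087 0.1361 0.1477] [-1.7994e+02  3.0000e-02 -1.2596e+02] [3.52 0.85 1.94] [ 0.154 -0.838  0.084]
```

Emit:
play_rows(increments=[[[-0.2,-0.2,0],[0,0,2],1],[[-0.2,-0.2,0],[0,0,4],1],[[-0.2,-0.2,0],[0,0,4],1]])

```text
time: 13.65
ee_pos: [0.5088, 0.1361, 0.1477]
tcp_rot: [-180.0, 0.0, -130.0]
wrist_force: [3.8, 0.2, 4.0]
opening: 0.0142
grasp_force: 91.6
```

```bash
python3 s.py
```

```text
13.65 [0.5088 0.1361 0.1477] [-1.7996e+02  2.0000e-02 -1.2995e+02] [3.83 0.25 3.97] [ 0.009 -0.641  0.045]
```

Emit:
play_rows(increments=[[[0,0,0],[0,0,2],1],[[0,0,0],[0,0,4],1],[[0,0,0],[0,0,4],1]])

```text
time: 13.95
ee_pos: [0.5088, 0.1361, 0.1477]
tcp_rot: [-180.0, 0.0, -133.9]
wrist_force: [3.4, 0.2, 4.6]
opening: 0.0144
grasp_force: 91.8
```

```bash
python3 s.py
```

```text
13.95 [0.5088 0.1361 0.1477] [-1.7996e+02  2.0000e-02 -1.3394e+02] [3.39 0.19 4.61] [-0.135 -0.74   0.137]
```

Emit:
play_rows(increments=[[[0,0,0],[0,0,2],1],[[0,0,0],[0,0,4],1],[[0,0,0],[0,0,4],1]])

```text
time: 14.25
ee_pos: [0.5088, 0.1361, 0.1477]
tcp_rot: [-180.0, 0.0, -137.9]
wrist_force: [2.5, -0.7, 5.5]
opening: 0.0144
grasp_force: 92.2
```

```bash
python3 s.py
```

```text
14.25 [0.5088 0.1361 0.1477] [-1.7995e+02  2.0000e-02 -1.3790e+02] [ 2.48 -0.69  5.49] [-0.341 -0.78   0.699]
```

Emit:
play_rows(increments=[[[0,0,0],[0,0,2],1],[[0,0,0],[0,0,3],1],[[0,0,0],[0,0,3],1]])

```text
time: 14.55
ee_pos: [0.5087, 0.1361, 0.1476]
tcp_rot: [-180.0, 0.0, -140.8]
wrist_force: [2.6, -1.4, 5.4]
opening: 0.0141
grasp_force: 92.9
```

```bash
python3 s.py
```

```text
14.55 [0.5087 0.1361 0.1476] [-1.7996e+02  2.0000e-02 -1.4084e+02] [ 2.6  -1.36  5.38] [-0.401 -0.723  1.198]
```

The stop shows clearly (1.2 N m), so the screw is tight. Relaxing the torque and checking.

Emit:
play_rows(increments=[[[0,0,0],[0,0,-2],1],[[0,0,0],[0,0,-4],1],[[0,0,0],[0,0,-6],1],[[0,0,0],[0,0,-6],1]])

```text
time: 14.95
ee_pos: [0.5088, 0.1361, 0.1477]
tcp_rot: [-180.0, 0.0, -134.8]
wrist_force: [1.9, -0.1, 4.8]
opening: 0.0142
grasp_force: 91.9
```

```bash
python3 s.py
```

```text
14.95 [0.5088 0.1361 0.1477] [-1.7997e+02  3.0000e-02 -1.3482e+02] [ 1.92 -0.13  4.81] [-0.146 -0.719  0.268]
```

Emit:
play_rows(increments=[[[0,0,0],[0,0,-1],1],[[0,0,-1],[0,0,-1.5],1],[[0,0,-3],[0,0,-1.5],1],[[0,0,-5],[0,0,-1.5],1],[[0,0,-8],[0,0,-1.5],1],[[0,0,-11],[0,0,-1.5],1],[[0,0,-14],[0,0,-1.5],1],[[0,0,-14],[0,0,-1.5],1]])

```text
time: 15.75
ee_pos: [0.508, 0.1363, 0.1615]
tcp_rot: [179.9, -0.0, -133.5]
wrist_force: [-0.2, -0.2, -3.2]
opening: 0.0143
grasp_force: 90.7
```

```bash
python3 s.py
```

```text
15.75 [0.508  0.1363 0.1615] [ 1.7994e+02 -4.0000e-02 -1.3353e+02] [-0.2  -0.24 -3.23] [ 0.034 -0.003  0.04 ]
```

Key is free. Lifting and returning above the near hole.

Emit:
play_rows(increments=[[[0,0,-20],[0,0,0],1],[[0,0,-45],[0,0,0],1],[[-5,9,-62],[0,0,-4],1],[[-15,30,-62],[0,0,-10],1],[[-30,60,-62],[0,0,-16],1],[[-46,93,-62],[0,0,-22],1],[[-62,126,-62],[0,0,-28],1],[[-77,155,-62],[0,0,-34],1],[[-88,177,-62],[0,0,-38.2],1],[[-92.5,186.3,-62],[0,0,-38.2],1],[[-92.5,186.3,-62],[0,0,-38.2],1],[[-92.5,186.3,-62],[0,0,-38.2],1]])

```text
time: 16.95
ee_pos: [0.4373, 0.3309, 0.2231]
tcp_rot: [180.0, -0.0, -95.4]
wrist_force: [0.7, -1.4, -3.7]
opening: 0.0144
grasp_force: 90.6
```

```bash
python3 s.py
python3 - <<'E'
from h import *
o=telemetry.get_obs();im,d,P,T,f,c=cam('wrist')
i2,*_=cam('side')
save('w5.png',np.hstack([cv2.resize(im,(400,300)),cv2.resize(i2[90:240,170:370],(400,300))]))
E
```

```text
16.95 [0.4373 0.3309 0.2231] [ 1.7998e+02 -4.0000e-02 -9.5430e+01] [ 0.74 -1.35 -3.75] [-0.023 -0.001  0.012]
```

View pics/w5.png

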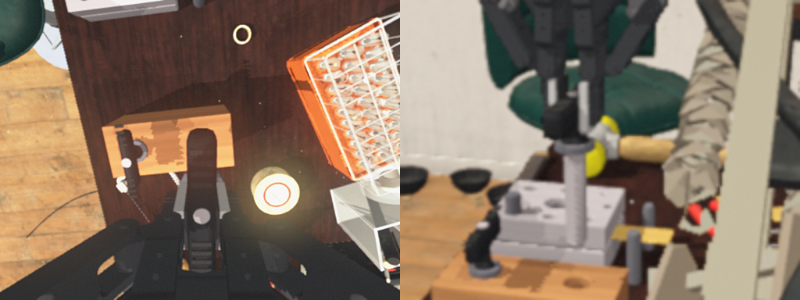

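Left: key vertical above the near hole, small key and ring in place. Right: upright shaft over the empty hole at about (575,283). Lowering.

Emit:
play_rows(increments=[[[-1,0,12],[0,0,0],1],[[-1,0,24],[0,0,0],1],[[-1,0,32],[0,0,0],1],[[-1,0,38],[0,0,0],1],[[-1,0,42],[0,0,0],1],[[-1,0,42],[0,0,0],1]])

```text
time: 17.65
ee_pos: [0.4372, 0.3325, 0.1807]
tcp_rot: [180.0, -0.0, -95.3]
wrist_force: [-0.0, 0.1, -3.3]
opening: 0.0141
grasp_force: 90.7
```

Emit:
play_rows(increments=[[[0,0,8],[0,0,0],1],[[0,0,18],[0,0,0],1],[[0,0,30],[0,0,0],1],[[0,0,42],[0,0,0],1],[[0,0,52],[0,0,0],1],[[0,0,60],[0,0,0],1],[[0,0,64],[0,0,0],1],[[0,0,64],[0,0,0],1]])

```text
time: 18.45
ee_pos: [0.4372, 0.3325, 0.1168]
tcp_rot: [180.0, -0.0, -95.3]
wrist_force: [-0.6, 0.0, -3.3]
opening: 0.0144
grasp_force: 90.8
```

```bash
python3 s.py
```

```text
18.45 [0.4372 0.3325 0.1168] [ 1.7997e+02 -3.0000e-02 -9.5340e+01] [-0.55  0.03 -3.33] [-0.081 -0.03   0.026]
```

Emit:
play_rows(increments=[[[0,0,0.6],[0,0,0],1],[[0,0,1.2],[0,0,0],1],[[0,0,1.2],[0,0,0],1]])

```text
time: 18.75
ee_pos: [0.4375, 0.3327, 0.1164]
tcp_rot: [-180.0, 0.0, -95.3]
wrist_force: [-0.2, -0.8, -2.9]
opening: 0.0143
grasp_force: 90.8
```

Emit:
play_rows(increments=[[[0,0,0],[0,0,0],0.8],[[0,0,0],[0,0,0],0.6],[[0,0,0],[0,0,0],0.5],[[0,0,0],[0,0,0],0.5],[[0,0,0],[0,0,0],0.5],[[0,0,0],[0,0,0],0.5]])

```text
time: 19.35
ee_pos: [0.4374, 0.3326, 0.1161]
tcp_rot: [-180.0, 0.0, -95.3]
wrist_force: [-0.7, 0.5, -0.0]
opening: 0.0426
grasp_force: 0.0
```

Emit:
play_rows(increments=[[[0,0,-10],[0,0,0],0.5],[[0,0,-40],[0,0,0],0.5],[[0,0,-80],[0,0,0],0.5],[[0,0,-120],[0,0,0],0.5],[[0,0,-160],[0,0,0],0.5],[[0,0,-200],[0,0,0],0.5],[[0,0,-200],[0,0,0],0.5],[[0,0,-200],[0,0,0],0.5],[[0,0,-200],[0,0,0],0.5]])

```text
time: 20.25
ee_pos: [0.4372, 0.3325, 0.3153]
tcp_rot: [179.9, -0.0, -95.3]
wrist_force: [-0.7, -0.2, -0.8]
opening: 0.0425
grasp_force: 0.0
```

```bash
python3 s.py
python3 - <<'E'
from h import *
im,d,P,T,f,c=cam('wrist');Z=P[...,2]
for x0,x1 in((.41,.465),(.485,.535)):
    m=(Z>.112)&(Z<.14)&(P[...,0]>x0)&(P[...,0]<x1)&(P[...,1]>.26)&(P[...,1]<.40)
    print(m.sum(),P[m].mean(0),cv2.minAreaRect(P[m][:,:2].astype('f4')*1000))
E
```

```text
20.25 [0.4372 0.3325 0.3153] [ 1.7995e+02 -5.0000e-02 -9.5340e+01] [-0.67 -0.17 -0.83] [ 0.012  0.007 -0.045]
1273 [0.43688342 0.32934331 0.12255882] ((436.9078063964844, 331.8149719238281), (88.75135040283203, 15.36304759979248), 84.23892974853516)
771 [0.508853   0.33152692 0.12182039] ((510.1477355957031, 332.8220520019531), (12.496397972106934, 74.93736267089844), 0.7407641410827637)
```

The key is back to within 1 mm of where it stood (same height and angle), the small key hasn't moved, and the arm is clear.

```bash
python3 -c "
from workcell import workorder;print(workorder.job_done())"
```

```text
the job is handed in; nothing more can be done
None
```

The job is handed in (no verdict came back): the clamp screw is tight on its stop (about 1.2 N m peak, above the 0.2–0.5 N m tight range, under the 1.5 N m limit), and the large key is back in its hole within about 1 mm, at about 20 s of the 67 s allowed.

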